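Sweep the loose brass rosettes into the scoop tray

TASK

Three round brass rosettes lie loose on the conservation bench: sweep them with the fingertips along the bench, through the open side of the grey steel scoop tray, until all three lie fully inside it. Do not pick any of them up, and leave the finial standing among them and everything else on the bench where it is.

Things in the scene. Friction and masses are not known exactly. Their poses are not given: they have to be found in the camera images.
- rosette1: a plain cast-brass rosette, a round disc 36 mm across and 9 mm thick (its little domed centre stands 12 mm high), lying flat and loose on the bench, about 50 g; origin at the centre of its underside, z up. It slides, and does not roll, when pushed from the side
- rosette2: a plain cast-brass rosette, a round disc 36 mm across and 9 mm thick (its little domed centre stands 12 mm high), lying flat and loose on the bench, about 50 g; origin at the centre of its underside, z up. It slides, and does not roll, when pushed from the side
- rosette3: a plain cast-brass rosette, a round disc 36 mm across and 9 mm thick (its little domed centre stands 12 mm high), lying flat and loose on the bench, about 50 g; origin at the centre of its underside, z up. It slides, and does not roll, when pushed from the side
- tray: a fixed grey steel scoop tray with three upright walls and one open side, 220 mm (its x) by 130 mm (its y) outside, walls 25 mm high and 6 mm thick; inside it is 208 mm wide and 124 mm deep. Its floor is flush with the bench (no lip to climb). Origin at the centre of its footprint at bench height; its open side (the mouth) is the -y side, y = -65 mm, the back wall's inner face is at y = +59 mm, the side walls' inner faces at x = +-104 mm
- tray_mouth (a point): the middle of the tray's open side at bench height; its y axis points straight into the tray
- finial: a solid brass finial, a baluster-shaped knob standing upright among the rosettes, 32 mm across its foot and 48 mm tall, loose; origin at the centre of its underside, z up; a bystander, to be left alone
- dish: a clear glass dish, 86 mm across and 15 mm tall, loose, on the robot's side of the work; origin at the centre of its underside, z up; a bystander, to be left alone
- jar: a clear jar with a black lid, 62 mm across and 70 mm tall, loose, on the far side of the work; origin at the centre of its underside, z up; a bystander, to be left alone
- meter: a black hand-held meter, 105 x 62 x 28 mm, loose, on the far side; origin at the centre of its underside, z up; a bystander, to be left alone
- foam: a white foam block 150 (along its x) x 120 (y) x 28 mm with brass ornaments lying on top (to 38 mm), loose, to the right of the work; origin at the centre of its underside, z up; a bystander, to be left alone
- lid_ring: a black screw ring, 80 mm across and 12 mm tall, loose, near the robot on the right; origin at the centre of its underside, z up; a bystander, to be left alone
- brush: a brush with a wooden handle, lying flat, handle along its -x, about 200 mm long, loose, on the far right; a bystander, to be left alone
There are look-alikes about, which are no part of the job. What is shaped like the rosette1 but black, pink or red is not meant.

How it is judged:
By the outcome, as a careful person would: the job done as asked, in the order asked, and still so for the second after the job is handed in, with the robot touching nothing.
It also fails if it takes over 72 s, if anything falls off the work surface, if the arm or the gripper's body presses on something with over 40 N, if the wrist force passes 120 N, or if a joint passes its speed limit or range.

ROBOT

A 6-joint arm with a two-finger parallel gripper is mounted at the origin on the work surface. World frame = base frame: x ahead of the robot, y to its left, z up, the work surface at z = 0. Lengths are in m, angles in rad, forces in N, time in s.
With the tool pointing down it reaches from about 0.275 to 0.75 m from the base axis. Payload 10.2 kg.
Tool frame: the origin (TCP) lies midway between the tips of the shut fingers; the grasp point (between the pads) lies 19 mm behind it (env.hold_point_z is the distance from the TCP to the grasp point, in m); x points along the fingers, z is the direction in which the jaws open and shut, and the axes are right-handed (so a half turn about x gives the same grasp; the last joint's range is limited). The gripper opens to 85 mm and grips with 20 to 120 N. Pads are 22 mm wide; open, the fingers measure 114 mm over their backs; the gripper's body (76 mm by 85 mm) begins 54 mm behind the grasp point. The pads swing forward as they close: fully open they stand 13 mm farther back than shut.
Start: joints at [-1.564, 0.313, 1.498, -0, 1.331, -0.223], TCP at [0.12, -0.511, 0.231] pointing down, gripper open.
Joint ranges: [-2.94, 2.94], [-0.97, 2.17], [0.19, 2.56], [-1.23, 4.37], [0.02, 3.11], [-2.88, 2.88]. Speed limits (rad/s): [2.39, 2.39, 3.01, 3.14, 3.14, 3.14].

INTERFACE

Orientations are given as a unit quaternion [x, y, z, w].
In Python, from bench import env, kinematics, monitor, eyes, job gives the robot as it stands. The module is installed in compiled form; this text tells all that it offers. Calls block until the motion is done:
- env.reach(position, orientation): joint-space move of the TCP to a pose.
- env.movel(position, velocity=0.15, frame=None, guard=None): straight line of the TCP; frame=None keeps the orientation; velocity is the mean speed in m/s. With guard (N) it stops when the force on the tool has changed by that much, and returns True; else False.
- env.set_joints(angles): joint-space move.
- env.release() and env.close_gripper(effort=None): open the fingers fully, or close them until they stop; effort is the grip in N (None keeps the last).
- env.hold(seconds).
- kinematics.ik(position, orientation): joint angles nearest the present ones, or None.
- monitor.sense(): the state.
- eyes.grab_frame(name): name is "side" or "top" or "wrist"; returns a dict with "frame" (480x640x3 uint8, red, green, blue), "mtx" (3x3 intrinsics, pixels), "view" (4x4, takes a point from world to camera coordinates). Camera axes: x right, y down, z forward; pixel columns grow to the right and rows downward; lengths in m; the calibration is good to about 2 mm. A picture is of the moment at which its call begins. There is no depth.
A pose or a line that the arm cannot do raises env.MotionError and nothing moves.
- job.hand_in(): hands the job in, once; it reports no verdict.
The state is a dict: "clock": time; "joints": joint angles; "qvel": joint speeds; "joint_efforts": joint torques, N m; "position": TCP position; "ee_rot": TCP orientation; "contact_force": force on the tool from outside, world axes, zero at the start; "ft_torque": the same for the moment, N m; "finger_gap": opening from 0.0 (shut) to 1.0 (fully open).
Only numpy, scipy, OpenCV 4.12 (cv2) and the standard library are available. Lean on these libraries where they do the work, as an engineer would, in place of code of your own. Each camera call takes 0.05 s, during which the arm holds its last target.

## Working session

There is one attempt and no reset: what is moved stays moved. The work goes in short steps, each a Python script; the robot and the scene stay as the last script left them, time stands still between calls to the robot, and variables do not carry over. Pictures are saved under pics/ and viewed, and the job is handed in when it is done.

```bash
mkdir -p pics; ls; python3 - <<'E'
from bench import env, kinematics, monitor, eyes, job
import cv2,json,numpy as np
for n in ("top","side","wrist"):
    f=eyes.grab_frame(n); cv2.imwrite(f"pics/{n}0.png",f["frame"][:,:,::-1]); print(n,np.round(f["mtx"],1).tolist(),np.round(f["view"],4).tolist())
s=monitor.sense();print(s["clock"],s["position"],s["ee_rot"],s["finger_gap"])
E
```

```text
pics
top [[434.7, 0.0, 312.6], [0.0, 434.7, 241.3], [0.0, 0.0, 1.0]] [[-0.0027, -1.0, 0.0016, -0.0446], [-0.9974, 0.0026, -0.0713, 0.5835], [0.0713, -0.0018, -0.9975, 0.7183], [0.0, 0.0, 0.0, 1.0]]
side [[563.1, 0.0, 318.5], [0.0, 563.1, 241.8], [0.0, 0.0, 1.0]] [[-0.91, -0.4143, -0.0163, 0.4912], [-0.2972, 0.6791, -0.6712, 0.2409], [0.2892, -0.6059, -0.7411, 0.9845], [0.0, 0.0, 0.0, 1.0]]
wrist [[417.0, 0.0, 322.4], [0.0, 417.0, 238.3], [0.0, 0.0, 1.0]] [[0.228, -0.9737, -0.002, -0.5239], [-0.9303, -0.2185, 0.2947, -0.0392], [-0.2874, -0.0653, -0.9556, 0.3804], [0.0, 0.0, 0.0, 1.0]]
0.15 [ 0.11957528 -0.51102622  0.23088961] [ 0.43962478  0.55421658 -0.4391293   0.55384068] 1.0027240424998762
```

View pics/top0.png

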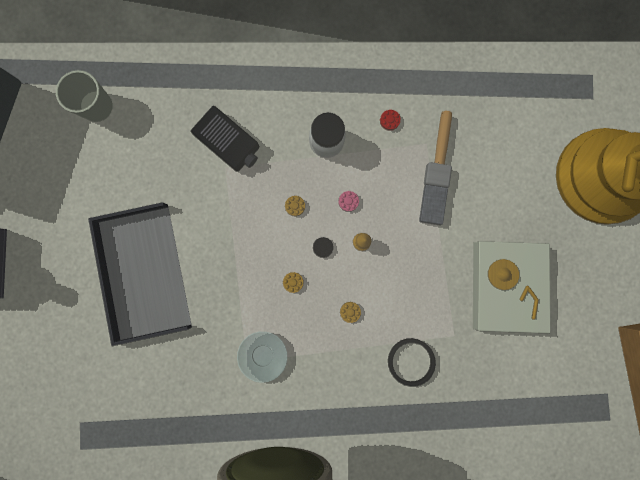

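View pics/side0.png

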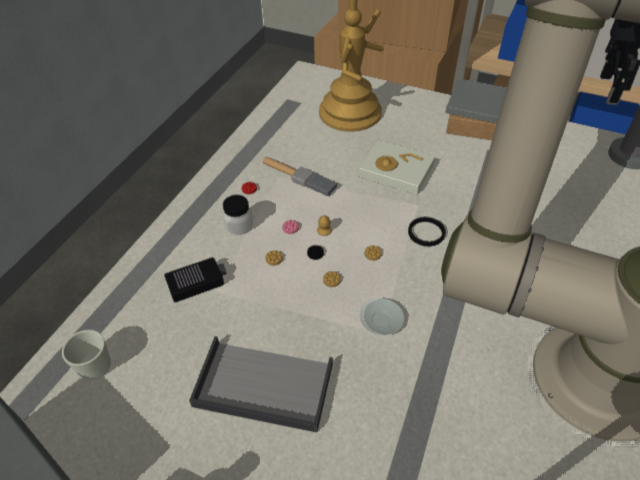

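Top view candidates for the rosettes:
- Brass, chosen: (295,206), (293,282) and (350,312).
- Look-alikes, rejected: black (323,247), pink (349,201) and red (390,120).
- Finial: (362,242), a small ball on a foot.
- Brass ornament on the foam: (504,274).

Next I measure positions and check a close crop.

```bash
cat > h.py <<'E'
from bench import env, kinematics, monitor, eyes, job
import cv2,numpy as np
def ray(f,u,v,z):
    M=np.array(f["mtx"]);V=np.array(f["view"]);R=V[:3,:3];t=V[:3,3]
    d=R.T@np.linalg.solve(M,[u,v,1.]);c=-R.T@t
    return (c+d*(z-c[2])/d[2])
def brass(f):
    hsv=cv2.cvtColor(f["frame"],cv2.COLOR_RGB2HSV)
    m=cv2.inRange(hsv,(10,110,60),(30,255,255))
    m=cv2.morphologyEx(m,cv2.MORPH_CLOSE,np.ones((5,5),np.uint8))
    out=[]
    for c in cv2.findContours(m,cv2.RETR_EXTERNAL,cv2.CHAIN_APPROX_NONE)[0]:
        if 100<cv2.contourArea(c)<1500:
            (u,v),r=cv2.minEnclosingCircle(c); out.append((u,v,r,cv2.contourArea(c)))
    return out
def show(name,n):
    f=eyes.grab_frame(name);cv2.imwrite(f"pics/{n}.png",f["frame"][:,:,::-1]);return f
E
python3 - <<'E'
from h import *
for n in("top","side"):
    f=eyes.grab_frame(n)
    for u,v,r,a in brass(f): print(n,round(u),round(v),round(r,1),a,np.round(ray(f,u,v,.006),4))
    if n=="top":
        for k,(u,v,z) in dict(black=(323,247,.006),pink=(349,201,.006),red=(390,120,.006),finTop=(362,241,.04),dishc=(264,357,.01),dishtop=(266,334,.015),dishL=(239,357,.015),dishR=(289,355,.01),wallBL=(89,219,.025),wallFL=(167,204,.025),wallFR=(190,327,.025),wallBR=(113,345,.025),jar=(328,130,.07),ring=(411,362,.01),meterR=(256,160,.02)).items(): print(k,np.round(ray(f,u,v,z),4))
        cv2.imwrite("pics/crop.png",cv2.resize(f["frame"][170:350,70:400,::-1],None,fx=2.4,fy=2.4,interpolation=cv2.INTER_CUBIC))
E
```

```text
top 637 377 53.0 1048.5 [ 0.3519 -0.5962  0.006 ]
top 350 312 10.3 299.0 [ 0.4627 -0.11    0.006 ]
top 530 302 16.5 120.5 [ 0.4789 -0.4196  0.006 ]
top 293 282 10.1 286.0 [ 0.5142 -0.0118  0.006 ]
top 503 274 15.5 692.5 [ 0.5267 -0.3751  0.006 ]
top 362 241 8.9 166.0 [ 0.5845 -0.1314  0.006 ]
top 295 205 9.8 278.0 [ 0.6476 -0.015   0.006 ]
top 443 136 25.9 366.0 [ 0.7695 -0.2774  0.006 ]
black [ 0.5745 -0.0642  0.006 ]
pink [ 0.6548 -0.1099  0.006 ]
red [ 0.7994 -0.1838  0.006 ]
finTop [ 0.5823 -0.128   0.04  ]
dishc [0.388  0.0366 0.01  ]
dishtop [0.4271 0.0329 0.015 ]
dishL [0.3891 0.0781 0.015 ]
dishR [ 0.3912 -0.0057  0.01  ]
wallBL [0.622  0.3329 0.025 ]
wallFL [0.6473 0.2013 0.025 ]
wallFR [0.4404 0.1586 0.025 ]
wallBR [0.4112 0.2859 0.025 ]
jar [ 0.7602 -0.0714  0.07  ]
ring [ 0.3789 -0.2121  0.01  ]
meterR [0.7243 0.0511 0.02  ]
side 332 278 8.4 177.0 [ 0.5167 -0.0136  0.006 ]
side 274 257 8.1 160.0 [ 0.6501 -0.0163  0.006 ]
side 372 252 7.9 155.5 [ 0.4659 -0.1119  0.006 ]
side 324 225 9.4 172.5 [ 0.5918 -0.1439  0.006 ]
side 279 164 16.0 147.0 [ 0.7769 -0.2877  0.006 ]
side 386 163 10.2 208.0 [ 0.5389 -0.3967  0.006 ]
side 471 127 24.3 720.5 [ 0.3853 -0.6199  0.006 ]
side 502 80 7.6 101.0 [ 0.361  -0.8737  0.006 ]
```

View pics/crop.png

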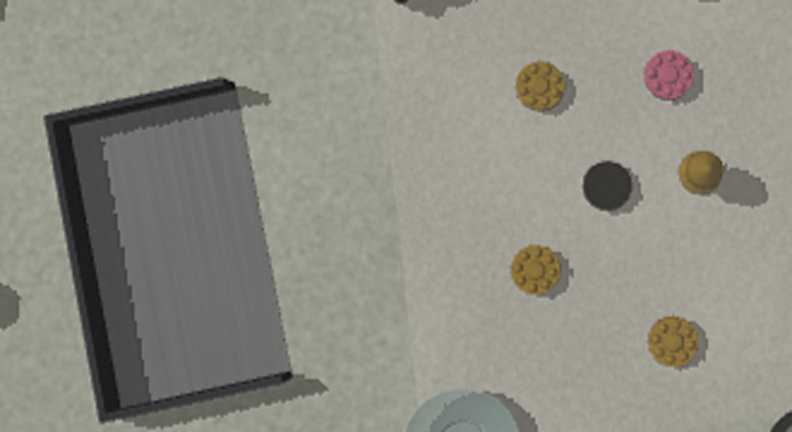

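The crop confirms three brass rosettes at top-view (295,206), (293,282) and (350,312). Both cameras agree on their positions to 3 mm. The tray is yawed about 12° with its mouth at about (0.544, 0.180), and its measured size of 214x132 mm fits the given 220x130. I'll push the one at (0.515,-0.013) first, with shut fingers and the face square to the travel, and check halfway.

```bash
cat >> h.py <<'E'
from scipy.spatial.transform import Rotation as Ro
a=np.radians(12);U=np.array([np.cos(a),np.sin(a)]);Vv=np.array([-np.sin(a),np.cos(a)]);MO=np.array([.5435,.180])
def tray(p): d=np.asarray(p)[:2]-MO; return np.array([d@U,d@Vv])
def world(u,v): return MO+u*U+v*Vv
Z=.004
def quat(d,pos):
    best=None;q0=np.array(monitor.sense()["joints"])
    for s in(1,-1):
        z=s*np.array([-d[1],d[0],0]);x=np.array([0,0,-1.]);y=np.cross(z,x)
        q=Ro.from_matrix(np.c_[x,y,z]).as_quat();j=kinematics.ik(pos,q)
        if j is not None:
            c=abs(np.array(j)-q0).max()
            if best is None or c<best[0]: best=(c,q,j)
    print("ik",np.round(best[2],2));return best[1]
def approach(p,goal,back=.038,h=.12):
    p=np.asarray(p);goal=np.asarray(goal);d=(goal-p)/np.linalg.norm(goal-p)
    s=p-back*d;q=quat(d,[*s,h]);env.reach([*s,h],q)
    env.movel([*s,.03],velocity=.2);print("guard",env.movel([*s,Z],velocity=.05,guard=8))
    return d
def push(pt,d,back=.029,v=.1):
    print("hit",env.movel([*(np.asarray(pt)-back*d),Z],velocity=v,guard=25))
    s=monitor.sense();print(np.round(s["position"],4),np.round(s["contact_force"],1),round(s["clock"],1))
def up(d,h=.12):
    p=np.array(monitor.sense()["position"]);env.movel([*(p[:2]-.012*d),Z],velocity=.1);env.movel([*(p[:2]-.012*d),h],velocity=.25)
E
python3 - <<'E'
from h import *
env.close_gripper(20)
p=np.array([.5155,-.0127]);g=world(-.055,.06);print(tray(p),g)
d=approach(p,g); push(p+(g-p)*.5,d)
show("top","a1");show("side","a2")
E
python3 -c "
import cv2,numpy as np
a=cv2.imread('pics/a1.png');b=cv2.imread('pics/a2.png');cv2.imwrite('pics/a12.png',cv2.resize(np.hstack([a,b]),(800,300),interpolation=cv2.INTER_AREA))"
```

```text
[-0.06745272 -0.18266752] [0.47722718 0.22725371]
ik [-0.32  0.43  1.65 -0.    1.07 -0.48]
guard False
hit False
[0.501  0.0783 0.004 ] [0.  0.2 0.2] 6.0
```

View pics/a12.png

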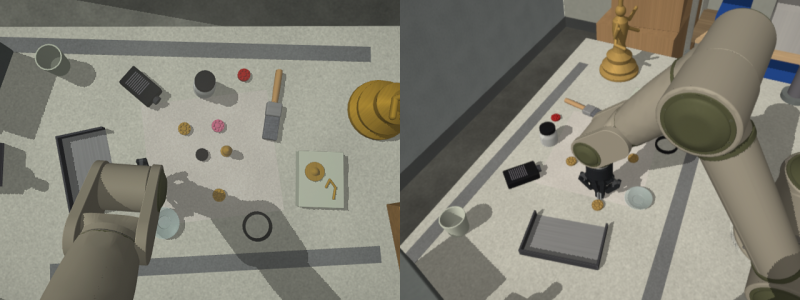

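The side view, at about (597,205), shows the rosette ahead of the fingertips and apparently centred. I'll check that numerically, then continue.

```bash
python3 - <<'E'
from h import *
f=eyes.grab_frame("side")
for u,v,r,a in brass(f):
    if r<12: print(round(u),round(v),round(r,1),a,np.round(ray(f,u,v,.006),4), tray(ray(f,u,v,.006)))
p=np.array([.5155,-.0127]);g=world(-.055,.06);d=(g-p)/np.linalg.norm(g-p);print(p+(g-p)*.5)
push(g,d); up(d); 
f=show("side","a3")
for u,v,r,a in brass(f):
    if r<12: print(round(u),round(v),round(r,1),a,np.round(ray(f,u,v,.006),4),tray(ray(f,u,v,.006)))
E
```

```text
316 327 9.1 222.0 [0.4973 0.1058 0.006 ] [-0.06065319 -0.06295888]
274 257 8.1 160.0 [ 0.6501 -0.0163  0.006 ] [ 0.06344446 -0.21420469]
373 253 7.8 153.5 [ 0.4657 -0.112   0.006 ] [-0.13684399 -0.26942491]
[0.49636359 0.10727686]
hit False
[0.4819 0.1982 0.004 ] [-0.7 -0.3 -0.5] 7.5
297 385 10.1 285.5 [0.4776 0.2266 0.006 ] [-0.05478062  0.05925531]
```

View pics/a3.png

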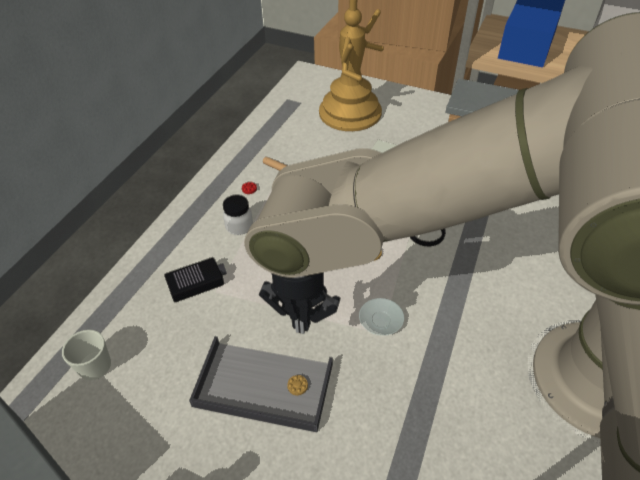

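The first rosette is in the tray at tray (-55 mm, 59 mm past the mouth), seen at side pixel (297,385). Next is the far one.

```bash
python3 - <<'E'
from h import *
def rep(f):
    for u,v,r,a in brass(f):
        if r<12: print(round(u),round(v),round(r,1),a,np.round(ray(f,u,v,.006),4),tray(ray(f,u,v,.006)).round(4))
p=np.array([.6492,-.0157]);g=world(.055,.06)
d=approach(p,g); push(p+(g-p)*.5,d); rep(eyes.grab_frame("side"))
push(g,d); up(d); f=show("side","b1");rep(f);show("top","b2")
E
```

```text
ik [-0.26  0.7   1.18 -0.    1.26 -0.49]
guard False
hit False
[0.6239 0.0886 0.0039] [-0.4 -0.  -0.9] 12.4
297 385 10.1 285.5 [0.4776 0.2266 0.006 ] [-0.0548  0.0593]
257 310 9.0 204.0 [0.6182 0.115  0.006 ] [ 0.0596 -0.0791]
324 227 7.8 128.0 [ 0.5895 -0.1387  0.006 ] [-0.0213 -0.3213]
527 85 10.8 157.0 [ 0.2893 -0.8785  0.006 ] [-0.4687 -0.9825]
hit False
[0.5918 0.2214 0.004 ] [-0.3  0.   0.1] 14.0
297 385 10.1 285.5 [0.4776 0.2266 0.006 ] [-0.0548  0.0593]
237 373 10.0 270.0 [0.5848 0.2494 0.006 ] [0.0548 0.0593]
373 253 7.8 156.5 [ 0.4657 -0.112   0.006 ] [-0.1368 -0.2694]
```

View pics/b1.png

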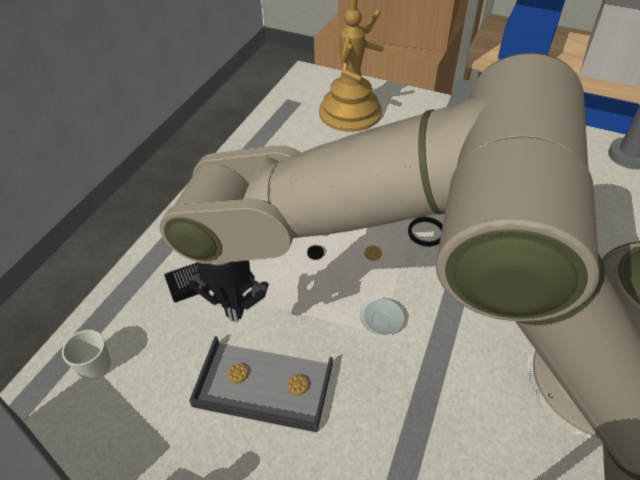

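Two rosettes are in, at side pixels (237,373) and (297,385). The third is still at (373,253), and its lane passes about 25 mm clear of the dish.

```bash
python3 - <<'E'
from h import *
def rep(f):
    for u,v,r,a in brass(f):
        if r<12: print(round(u),round(v),round(r,1),a,np.round(ray(f,u,v,.006),4),tray(ray(f,u,v,.006)).round(4))
p=np.array([.4645,-.111]);g=world(.003,.055)
d=approach(p,g); push(p+(g-p)*.45,d); rep(eyes.grab_frame("side"));show("side","c0")
E
```

```text
ik [-0.56  0.34  1.78 -0.    1.02 -0.36]
guard False
hit False
[0.4904 0.0157 0.004 ] [-0.6  1.2  0. ] 19.5
297 385 10.1 285.5 [0.4776 0.2266 0.006 ] [-0.0548  0.0593]
237 373 10.0 271.0 [0.5848 0.2494 0.006 ] [0.0548 0.0593]
330 303 8.8 197.5 [0.4963 0.0429 0.006 ] [-0.0747 -0.1243]
```

View pics/c0.png

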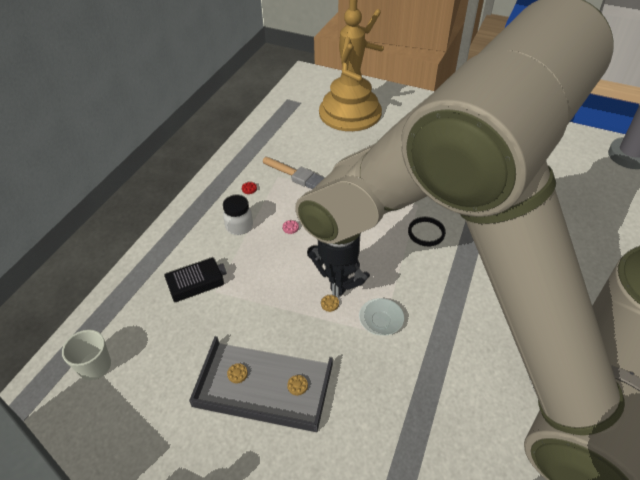

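The rosette is on line at (330,303), and the dish at (383,316) has not been touched. I'll finish the push, retreat out of the tray to a clear pose, and compare against the start.

```bash
python3 - <<'E'
from h import *
p=np.array([.4645,-.111]);g=world(.003,.055);d=(g-p)/np.linalg.norm(g-p)
push(g,d); up(d,.2); env.set_joints([-1.564, 0.313, 1.498, -0, 1.331, -0.223])
for n in("side","top"):
    f=show(n,"end_"+n)
    for u,v,r,a in brass(f):
        if r<12: print(n,round(u),round(v),round(r,1),a,np.round(ray(f,u,v,.006),4),tray(ray(f,u,v,.006)).round(4))
    d=cv2.absdiff(cv2.imread(f"pics/{n}0.png"),cv2.imread(f"pics/end_{n}.png")).max(2)>25
    k,_,st,_=cv2.connectedComponentsWithStats(d.astype(np.uint8))
    print("diff",[s.tolist() for s in st[1:] if s[4]>8])
print(monitor.sense()["clock"])
E
```

```text
hit False
[0.5292 0.2057 0.004 ] [-0.   0.1  1.4] 21.7
side 297 385 10.1 286.5 [0.4776 0.2266 0.006 ] [-0.0548  0.0593]
side 266 376 10.0 277.0 [0.5339 0.2339 0.006 ] [0.0018 0.0547]
side 237 373 10.0 271.0 [0.5849 0.2493 0.006 ] [0.0549 0.0592]
side 324 225 9.4 172.5 [ 0.5918 -0.1439  0.006 ] [-0.0201 -0.3269]
side 386 163 10.2 208.0 [ 0.5389 -0.3967  0.006 ] [-0.1244 -0.5631]
diff [[600, 38, 40, 67, 829], [626, 62, 3, 6, 10], [618, 68, 4, 4, 13], [364, 245, 20, 16, 246], [265, 250, 21, 16, 259], [323, 271, 21, 16, 270], [227, 363, 24, 21, 372], [257, 365, 24, 22, 382], [287, 374, 24, 22, 392]]
top 153 305 10.8 322.0 [0.4757 0.2273 0.006 ] [-0.0565  0.0604]
top 150 272 10.8 316.5 [0.5325 0.2338 0.006 ] [0.0004 0.0549]
top 361 241 8.6 162.0 [ 0.5844 -0.1307  0.006 ] [-0.0246 -0.3124]
top 142 242 10.8 316.0 [0.5831 0.2499 0.006 ] [0.0533 0.0602]
diff [[285, 195, 25, 24, 433], [131, 233, 27, 22, 453], [140, 262, 27, 23, 468], [283, 272, 26, 23, 444], [143, 295, 27, 23, 469], [340, 301, 25, 24, 444]]
25.875
```

View pics/end_top.png

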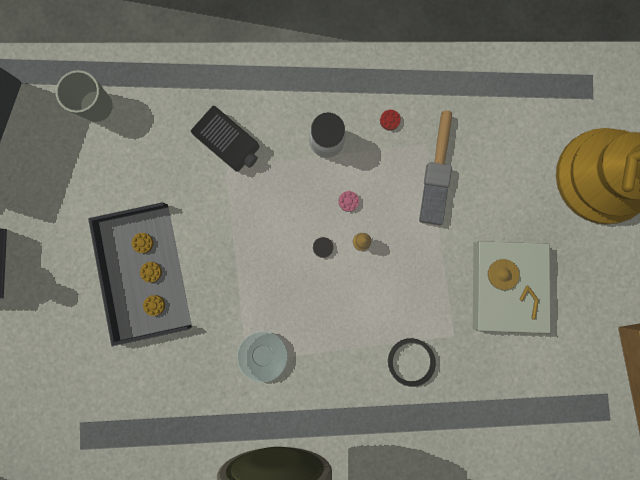

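All three rosettes lie inside the tray at top-view (142,242), (150,272) and (153,305). On the bench, the image difference shows changes only at the rosettes' old and new places; the rest is at the side view's edge, where the gripper (now shut) shows.

```bash
python3 -c "
from h import *
job.hand_in()"
```

```text
the job is handed in; nothing more can be done
```

I swept all three brass rosettes along the bench into the scoop tray with the shut fingertips, one straight push each, and handed the job in at about 26 s.

- **Rosettes:** in the last pictures both cameras, agreeing to about 2 mm, put the centres 55–60 mm past the mouth and at about −56, +1 and +54 mm across. With an 18 mm radius, all three lie fully inside.
- **Everything else:** comparing start and end pictures shows no change on the bench except at the rosettes' old and new places. The finial, dish and look-alikes did not move.
- **Forces:** no push stopped on its force guard, and the tool force read at the stops stayed under 2 N. No check failed or disagreed.

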